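# Ready the inspection lamp and hold it slanted over the circuit board

## Robot

A 6-joint arm with a two-finger parallel gripper is mounted at the origin on the work surface. World frame = base frame: x ahead of the robot, y to its left, z up, the work surface at z = 0. Lengths are in m, angles in degrees, forces in N, time in s.
With the tool pointing down it reaches from about 0.35 to 0.725 m from the base axis. Payload 6 kg.
Tool frame: the origin (TCP) lies at the very end of the fingers, on their centre line; the grasp point (between the pads) lies 19 mm behind it; z points along the fingers, y is the line along which they close (so a half turn about z gives the same grasp; the last joint's range is limited). The gripper opens to 85 mm and grips with 20 to 120 N. Pads are 22 mm wide; open, the fingers measure 114 mm over their backs; the gripper's body (76 mm by 85 mm) begins 54 mm behind the grasp point. The pads swing forward as they close: fully open they stand 13 mm farther back than shut.
Start: joints at [84.265, 2.303, 4.859, 0, -92.561, -19.12], TCP at [0.252, 0.544, 0.231] pointing down, gripper open.
Joint ranges: [-146.85, 146.85], [-73.84, 115.35], [-62.03, 85.46], [-188.31, 113.3], [-161.28, -10.13], [-171.36, 171.36]. Speed limits (degrees/s): [147.25, 147.25, 172.46, 180, 180, 180].

## Interface

Orientations are given as a 3x3 rotation matrix whose columns are the frame's x, y, z axes.
In Python, from workcell import bot gives the robot as it stands.
- The arm moves only by the tool move_arm, never from a script. Its argument "deltas" is a list that holds one entry, the list of rows, each a list of 4 numbers: the shift along the tool's x, y, z in units of 40 mm (1.0 is 40 mm), then the turn about the tool's z in units of 5 degrees (1.0 is 5 degrees). A call has 1 to 20 rows; each row is the pose to reach, as a shift and turn from the pose commanded when the call began, along the tool's axes at that moment; what a row does not reach only later rows make up. A row lasts 1/10 s, in which the tool goes at most 50 mm and 8.59 degrees, less where a joint would pass 70% of its speed; a pose out of reach is approached as far as the arm can. A call with a gripper value outside its range is refused whole. "hand" is the opening, from 0 (shut) to 1 (fully open), set as the call begins (left out, the last holds). The fingers move at their own pace and stop on an object; "newtons" is the grip in N (left out, the last holds). Time passes only in rows, so rows that repeat a pose let the fingers close. It gives the time, the measured TCP pose, the force, the opening and the grip force at its end, in the units of the state.
- bot.get_state(): the state, without advancing time (a new reading comes with each control period).
- bot.capture(name): name is "scene" or "top" or "wrist"; returns a dict with "pixels" (400x640x3 uint8, red, green, blue), "K" (3x3 intrinsics, pixels), "distortion" ([k1, k2, p1, p2, k3] as OpenCV has them; the pictures are not rectified), "cam_to_world" (4x4, takes a point from camera to world coordinates); the wrist camera has in their place "mount" (4x4, takes a point from camera to tool coordinates, whose origin is the TCP and whose axes are the flange's). Camera axes: x right, y down, z forward; pixel columns grow to the right and rows downward; lengths in m; the calibration is good to about 2 mm. A picture is of the moment at which its call begins: read the wrist's pose just before it. There is no depth.
- bot.close_job(): hands the job in; it is judged then, once.
The state is a dict: "clock": time; "qpos": joint angles; "dq": joint speeds; "joint_torque": joint torques, N m; "tool_pos": TCP position; "tool_rot": TCP orientation; "force": force on the tool from outside, world axes, zero at the start; "moment": the same for the moment, N m; "grip_width": finger opening in m; "finger_force": force on a finger pad.
Only numpy, scipy, OpenCV 4.12 (cv2) and the standard library are available. Lean on these libraries where they do the work, as an engineer would, in place of code of your own. Each camera call takes 0.05 s, during which the arm holds its last target. There are 200 camera calls.

## Task

Turn the selector knob on the lamp's control box to level 3 (the mark of three dots), then draw the round inspection lamp straight up out of its well in the stand. Tip it to a slant of about 45 degrees and hold it over the circuit board with its lens about 10 cm from the big square chip in the middle and pointing at it, without touching the board or disturbing the other things. Finish while still holding the lamp raised and still like that; do not put it down.

Things in the scene. Friction and masses are not known exactly. Their poses are not given: they have to be found in the camera images.
- console: Fixed grey control box of the lamp, 150 x 150 x 45 mm high, turned up to 0.3 rad. Origin: centre of its underside; z up. The selector knob is in the middle of its top. Around it, on the top, are four rows of white dots running outward (one, two, three, four dots = levels 1 to 4), 0.7 rad apart clockwise seen from above; the one-dot mark is on the box's own -x side of the knob.
- dial_grip (a point): Middle of the knob's grip, on its vertical axis, 82 mm above the table. The grip is a black upright bar 42 mm long, 14 mm thick, reaching 7 mm above this point; below it a disc of 22 mm radius, its top 59 mm above the table. The point turns with the knob: its x axis lies along the bar; the white line on top of the bar is on the -x half and points at the mark that is set.
- dial (a joint): Angle of the selector knob, rad, growing as it turns clockwise seen from above, 0 to 2.1. It has four detents: level 1 (one dot) at 0, level 2 at 0.7, level 3 (three dots) at 1.4, level 4 at 2.1. Let go, it springs into the nearest detent; turning takes at most about 0.1 N m. It starts at level 1 or 2.
- lamp: Cordless inspection lamp: loose round aluminium torch, 150 mm long, about 120 g, standing lens down in either of the stand's two wells. Lower 52 mm (head) 28 mm in diameter, handle 24 mm, black tail cap; the taller, slimmer, round one in the stand. Origin: centre of the lens face, its lower end; z runs along it from lens to tail; it shines along its own -z.
- lamp_grip (a point): Point on the lamp's axis where to grip it, 115 mm from the lens face and 35 mm below the tail end, where the handle is 24 mm in diameter; z along the lamp towards the tail.
- lamp_spot (a point): Point of the light on the lamp's axis, 100 mm in front of the lens face (250 mm from the tail); moves with the lamp.
- stand: Fixed grey tool stand, block 70 x 160 mm, 60 mm high, on a dark foot plate 90 x 180 mm, turned up to 0.3 rad. Origin: centre of its underside. Two round wells, 30 mm in diameter and 45 mm deep, 42 mm either side of its middle along its y axis; what stands in them rests 15 mm above the table. Console and stand may change sides of the table.
- driver: Bystander: loose short driver in the stand's other well, 117 mm long, with a thick black square handle 30 x 30 mm. Origin: centre of its lower end. Not to be disturbed.
- board: Fixed green circuit board on an aluminium carrier plate of 120 x 150 mm (15 mm high overall), with low chips. Origin: centre of its underside.
- board_mid (a point): Centre of the top of the big square black chip (32 x 32 mm) in the middle of the board, 19 mm above the table; z up.
- jar: Bystander: loose small jar, 40 mm in diameter, 55 mm high. Origin: centre of its underside.
- tray: Bystander: fixed low black parts tray 70 x 100 mm, 18 mm high. Origin: centre of its underside.
- reel: Bystander: loose component reel lying flat, 120 mm in diameter, 16 mm high. Origin: centre of its underside.
- screwdriver: Bystander: loose screwdriver lying on the table, 170 mm long, 26 mm thick. Origin: under its middle.
Not all that is in view belongs to the job. Leave any purple look-alike of the console alone.

How it is judged (in metres and radians):
On the way, in this order (a step that is already met when the one before it is completed fails the run):
1. the selector stands at level 3 while the lamp is still in its well (value of joint dial between 1.22 and 1.58 rad and distance of lamp from where it was at the start of the episode below 0.02 m), for 0.3 s.
2. the lamp is drawn straight up, its lens clear of the stand, carried by the gripper (z of lamp in the frame of stand above 0.064 m and angle between lamp's own z axis and vertical below 0.4 rad and contact force between lamp and the fingers above 0.5 N), for 0.05 s.
At the end, for the whole second after the job is handed in: Selector at level 3 (1.4 rad, within 0.18). Lamp held still by the gripper alone, lens down, axis 32 to 59 degrees from vertical, lens 45 mm or more above the table, the point 100 mm in front of the lens within 40 mm of the chip's centre (value of joint dial between 1.22 and 1.58 rad and angle between lamp's own z axis and vertical between 0.55 and 1.03 rad and distance between lamp_spot and board_mid below 0.04 m and height (world z) of lamp above 0.045 m and contact force between lamp and the fingers above 0.5 N and linear speed of lamp below 0.03 m/s and contact force between lamp and board below 0.2 N and contact force between lamp and stand below 0.2 N and contact force between lamp and console below 0.2 N and contact force between lamp and tray below 0.2 N and contact force between lamp and driver below 0.2 N and contact force between lamp and jar below 0.2 N and contact force between lamp and reel below 0.2 N and contact force between lamp and screwdriver below 0.2 N); the arm keeps its last pose, push and grip.
It fails at once if the lamp or the gripper knocks on the circuit board (contact force between board and lamp above 1 N or contact force between board and the fingers above 1 N or contact force between board and the arm above 1 N).
It fails at once if another loose thing is disturbed (moved more than 30 mm) (distance of any of driver, jar, reel, screwdriver from where it was at the start of the episode above 0.03 m).
It also fails if it takes over 58 s, if anything falls off the work surface, if the arm or the gripper's body presses on something with over 40 N, if the wrist force passes 120 N, or if a joint passes its speed limit or range.

## Working session

There is one attempt and no reset: what is moved stays moved. The work goes in short steps, Python scripts to look and compute and a tool call to move; the robot and the scene stay as the last step left them, time stands still between calls to the robot, and variables do not carry over. Pictures are saved under pics/ and viewed, at most 10 in all, crops included, and the job is handed in when it is done.

Besides the shell and the picture viewer there is one more tool, called after "Call:" as a command line: name --argument value ..., lists and objects as JSON in quotes. move_arm: Moves the arm, as the interface text tells. Its arguments: {"type":"object","properties":{"deltas":{"type":"array"},"hand":{"type":"number"},"newtons":{"type":"number"}},"required":["deltas"]}

```bash
mkdir -p pics
cat > h.py <<'E'
import numpy as np, cv2
from workcell import bot
def cap(n):
    s=bot.get_state(); c=bot.capture(n)
    if n=='wrist':
        T=np.eye(4);T[:3,:3]=np.array(s['tool_rot']);T[:3,3]=s['tool_pos']
        c['cam_to_world']=T@np.array(c['mount'])
    for k in('K','distortion','cam_to_world'):c[k]=np.array(c[k],float)
    return c
def save(c,f): cv2.imwrite(f,c['pixels'][...,::-1])
def ray(c,uv):
    p=cv2.undistortPoints(np.array(uv,float).reshape(-1,1,2),c['K'],c['distortion'])[:,0]
    d=np.c_[p,np.ones(len(p))]@c['cam_to_world'][:3,:3].T
    return c['cam_to_world'][:3,3],d
def onz(c,uv,z):
    o,d=ray(c,uv); return o+d*((z-o[2])/d[:,2])[:,None]
def proj(c,P):
    M=np.linalg.inv(c['cam_to_world']); q=np.array(P,float).reshape(-1,3)
    return cv2.projectPoints(q,cv2.Rodrigues(M[:3,:3])[0],M[:3,3],c['K'],c['distortion'])[0][:,0]
def tri(c1,u1,c2,u2):
    o1,d1=ray(c1,[u1]);o2,d2=ray(c2,[u2]);A=np.c_[d1[0],-d2[0]]
    t=np.linalg.lstsq(A,o2-o1,rcond=None)[0];a=o1+t[0]*d1[0];b=o2+t[1]*d2[0]
    return (a+b)/2,np.linalg.norm(a-b)
E
python3 - <<'E'
from h import *
import pickle
s=bot.get_state();print({k:np.round(s[k],3).tolist() for k in s})
D={}
for n in('top','scene'):
    c=cap(n);save(c,f'pics/{n}0.png');D[n]=c;print(n,c['cam_to_world'].round(3).tolist())
pickle.dump(D,open('d0.pkl','wb'))
E
```

```text
{'clock': 0.0, 'qpos': [84.264, 2.338, 4.801, -0.028, -92.56, -19.119], 'dq': [0.0, -0.018, 0.007, 0.03, 0.09, 0.024], 'joint_torque': [0.001, -36.82, 34.74, 6.932, -0.006, -0.0], 'tool_pos': [0.252, 0.544, 0.23], 'tool_rot': [[0.907, -0.42, -0.001], [-0.42, -0.907, -0.002], [0.0, 0.002, -1.0]], 'force': [-0.8, -1.224, 0.25], 'moment': [-0.0, -0.012, -0.02], 'finger_force': 0.0, 'grip_width': 0.086}
top [[0.029, -0.997, 0.073, 0.501], [-1.0, -0.029, -0.005, -0.15], [0.007, -0.073, -0.997, 1.388], [0.0, 0.0, 0.0, 1.0]]
scene [[-0.863, 0.323, -0.389, 1.202], [0.505, 0.523, -0.686, 0.897], [-0.018, -0.789, -0.615, 1.009], [0.0, 0.0, 0.0, 1.0]]
```

View pics/top0.png

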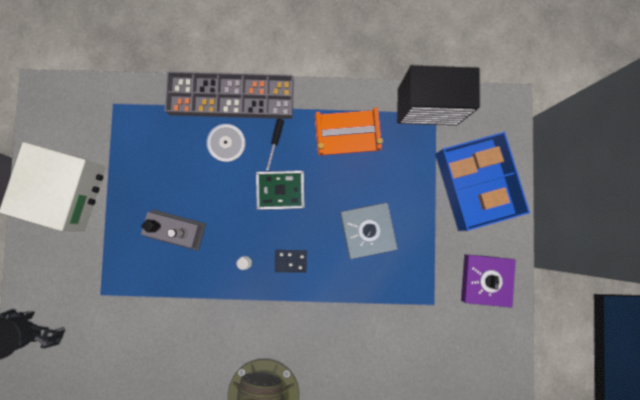

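View pics/scene0.png

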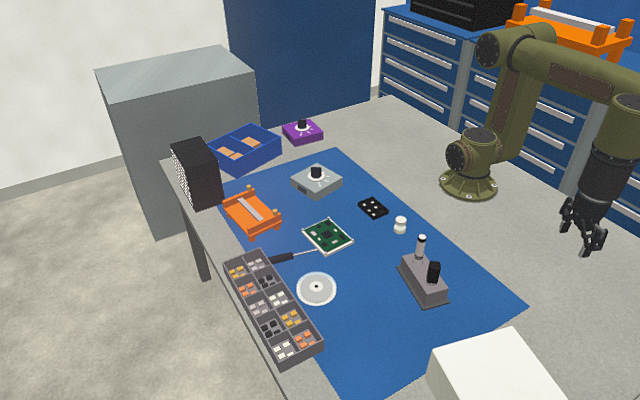

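Run:
```python
from h import *
import pickle
D=pickle.load(open('d0.pkl','rb'))
def crop(n,x,y,w,h,W,H): return cv2.resize(D[n]['pixels'][y:y+h,x:x+w,::-1],(W,H),interpolation=cv2.INTER_CUBIC)
a=np.hstack([crop('top',135,200,80,60,400,300),crop('top',330,195,80,60,400,300)])
b=np.hstack([crop('scene',385,225,80,60,400,300),crop('scene',280,150,80,60,400,300)])
cv2.imwrite('pics/c1.png',np.vstack([a,b]))
for z in(0.06,):
  print(onz(D['top'],[[173,229]],z))
print('console',onz(D['top'],[[369,231]],.045),'board',onz(D['top'],[[280,190]],.019),'jar',onz(D['top'],[[244,263]],.05),'tray',onz(D['top'],[[291,261]],.018),'reel',onz(D['top'],[[226,142]],.016))
```

```text
[[0.50427092 0.29062137 0.06      ]]
console [[ 0.51580977 -0.31054267  0.045     ]] board [[ 0.63766523 -0.02865645  0.019     ]] jar [[0.40688979 0.0708644  0.05      ]] tray [[ 0.41514333 -0.07094239  0.018     ]] reel [[0.78739557 0.1501538  0.016     ]]
```

View pics/c1.png

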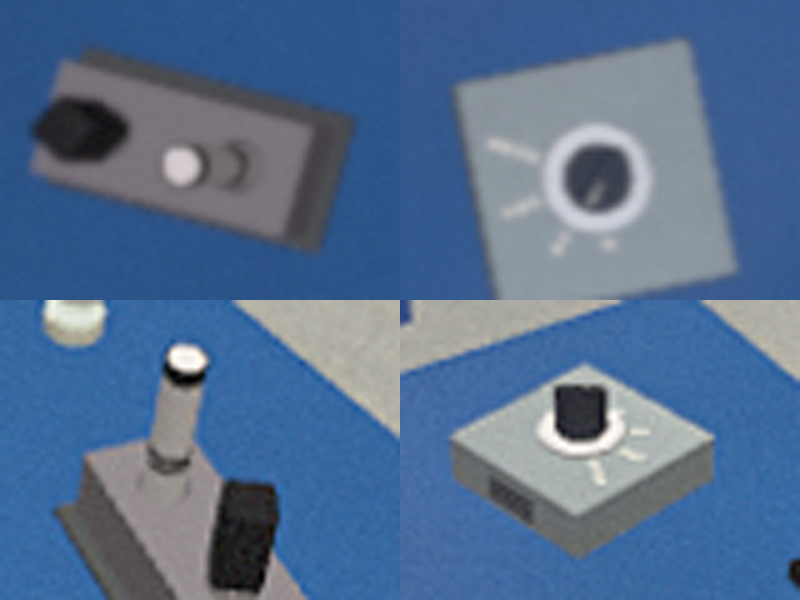

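```bash
cat >> h.py <<'E'
def rel(p,c=None):
    "move units from the current pose to TCP p and clockwise yaw c (deg, tool x = (cos c,-sin c))"
    s=bot.get_state();R=np.array(s['tool_rot']);d=R.T@(np.array(p)-s['tool_pos'])/.04
    c0=np.degrees(np.arctan2(-R[1,0],R[0,0]))
    t=0 if c is None else (c-c0)/5
    print('pos',np.round(s['tool_pos'],4),'yaw',c0.round(2),'units',d.round(3),round(float(t),3),'q',np.round(s['qpos'],1))
E
python3 - <<'E'
from h import *
import pickle
D=pickle.load(open('d0.pkl','rb'));t=D['top'];s=D['scene']
def quad(c,z,hsvlo,hsvhi,box):
    x,y,w,h=box;g=cv2.cvtColor(c['pixels'],cv2.COLOR_RGB2HSV)
    m=np.zeros(g.shape[:2],np.uint8);m[y:y+h,x:x+w]=cv2.inRange(g,hsvlo,hsvhi)[y:y+h,x:x+w]
    k=max(cv2.findContours(m,cv2.RETR_EXTERNAL,cv2.CHAIN_APPROX_NONE)[0],key=cv2.contourArea)
    P=onz(c,k[:,0],z)[:,:2]*1000
    print('rect mm',[np.round(v,1) for v in cv2.minAreaRect(cv2.convexHull(P.astype(np.float32)))])
quad(t,.045,(0,0,100),(180,90,255),(335,198,70,66))
quad(t,.06,(0,0,85),(180,60,255),(135,200,80,60))
quad(t,.015,(35,60,0),(90,255,255),(250,165,60,50))
print('lamp tail',tri(t,(171.6,233.2),s,(422.6,236.4)))
print('driver top',onz(t,[[151,226]],.132))
print('knob top at 89',onz(t,[[370,231]],.089))
for nm,p in(('1',(607,245)),('2',(560,243)),('3',(520,210)),('4',(512,150)),('disc',(597,180))):
    print(nm,onz(t,[[330+(p[0]-400)/5,195+p[1]/5]],.045 if nm!='disc' else .059).round(4))
rel((.45,-.30,.26),None)
E
```

```text
rect mm [array([ 518. , -308.5]), array([150.2, 152.1]), np.float64(13.0)]
rect mm [array([501.8, 298. ]), array([169.3,  75.4]), np.float64(77.0)]
rect mm [array([639.8, -28.2]), array([ 99.5, 127.1]), np.float64(2.2)]
lamp tail (array([0.49224671, 0.25976753, 0.16277267]), np.float64(0.00033237555325944703))
driver top [[0.51086454 0.33107329 0.132     ]]
knob top at 89 [[ 0.51542136 -0.30827316  0.089     ]]
1 [[ 0.476  -0.3188  0.045 ]]
2 [[ 0.4764 -0.2897  0.045 ]]
3 [[ 0.496  -0.2645  0.045 ]]
4 [[ 0.5329 -0.2587  0.045 ]]
disc [[ 0.5157 -0.3101  0.059 ]]
pos [0.252  0.5442 0.2304] yaw 24.85 units [13.362 17.071 -0.712] 0.0 q [ 84.3   2.3   4.8  -0.  -92.6 -19.1]
```

Call:
move_arm --deltas '[[[14.94,16.57,-0.74,0],[14.94,16.57,-0.74,0],[14.94,16.57,-0.74,0],[14.94,16.57,-0.74,0],[14.94,16.57,-0.74,0],[14.94,16.57,-0.74,0],[14.94,16.57,-0.74,0],[14.94,16.57,-0.74,0],[14.94,16.57,-0.74,0],[14.94,16.57,-0.74,0],[14.94,16.57,-0.74,0],[14.94,16.57,-0.74,0],[14.94,16.57,-0.74,0],[14.94,16.57,-0.74,0],[14.94,16.57,-0.74,0],[14.94,16.57,-0.74,0],[14.94,16.57,-0.74,0],[14.94,16.57,-0.74,0],[14.94,16.57,-0.74,0],[14.94,16.57,-0.74,0]]]' --hand 1

```text
clock: 2.1
tool_pos: [0.5156, -0.309, 0.2593]
tool_rot: [[0.907, -0.422, -0.003], [-0.422, -0.907, 0.001], [-0.003, 0.0, -1.0]]
force: [-0.6, 0.6, 0.3]
grip_width: 0.0856
finger_force: 0.0
```

Run:
```python
from h import *
import pickle
c=cap('wrist');save(c,'pics/w1.png');pickle.dump(c,open('w1.pkl','wb'));print(c['cam_to_world'].round(3))
print(proj(c,[[.517,-.309,.089],[.517,-.309,.059]]))
rel((.516,-.309,.08),27)
```

```text
[[-0.422 -0.865 -0.273  0.586]
 [-0.907  0.402  0.126 -0.341]
 [ 0.001  0.301 -0.954  0.402]
 [ 0.     0.     0.     1.   ]]
[[321.3683787  176.73969165]
 [321.37353994 169.96100093]]
pos [ 0.5156 -0.3082  0.2603] yaw 24.89 units [0.023 0.014 4.506] 0.422 q [-11.8   2.8   8.4  -0.  -95.7  76.9]
```

View pics/w1.png

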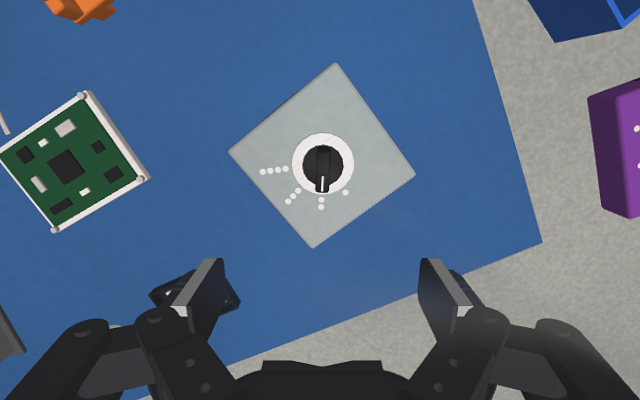

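Run:
```python
from h import *
import pickle
c=pickle.load(open('w1.pkl','rb'));t=pickle.load(open('d0.pkl','rb'))['top']
def blob(c,m,box,z,n):
    x,y,w,h=box;q=np.zeros_like(m);q[y:y+h,x:x+w]=m[y:y+h,x:x+w]
    k=max(cv2.findContours(q,cv2.RETR_EXTERNAL,cv2.CHAIN_APPROX_NONE)[0],key=cv2.contourArea)
    e=cv2.fitEllipse(cv2.convexHull(k));print(n,np.round(e[0],1),np.round(e[1],1),[onz(c,[e[0]],a)[0].round(4).tolist() for a in z])
for c,b1,n in((c,(285,125,75,72),'w'),(t,(352,215,36,34),'t')):
    g=c['pixels']; 
    blob(c,cv2.inRange(g,(195,195,195),(255,255,255)),b1,(.045,.059),n+' ring')
    blob(c,cv2.inRange(g,(0,0,0),(75,75,75)),b1,(.059,.089),n+' dark')
```

```text
w ring [322.5 163.3] [61.1 62. ] [[0.5203, -0.3119, 0.045], [0.5229, -0.3131, 0.059]]
w dark [322.5 167.6] [38.6 47.2] [[0.5188, -0.3112, 0.059], [0.5247, -0.3138, 0.089]]
t ring [368.8 230.3] [19.2 19.8] [[0.5179, -0.3097, 0.045], [0.5178, -0.3081, 0.059]]
t dark [368.3 228.8] [1.5 9.5] [[0.5222, -0.3065, 0.059], [0.5218, -0.3029, 0.089]]
```

Call:
move_arm --deltas '[[[0.09,0.01,1,0.42],[0.09,0.01,2,0.42],[0.09,0.01,3,0.42],[0.09,0.01,4,0.42],[0.09,0.01,4.6,0.42],[0.09,0.01,4.87,0.42],[0.09,0.01,4.87,0.42],[0.09,0.01,4.87,0.42]]]'

```text
clock: 2.95
tool_pos: [0.5199, -0.31, 0.0684]
tool_rot: [[0.892, -0.452, 0.003], [-0.452, -0.892, -0.001], [0.003, 0.0, -1.0]]
force: [-0.2, 0.1, 1.0]
grip_width: 0.0852
finger_force: 0.0
```

Call:
move_arm --deltas '[[[0,0,0,0],[0,0,0,0],[0,0,0,0],[0,0,0,0],[0,0,0,0],[0,0,0,0],[0,0,0,0],[0,0,0,0]]]' --hand 0 --newtons 30

```text
clock: 3.75
tool_pos: [0.5185, -0.3112, 0.0666]
tool_rot: [[0.891, -0.454, -0.0], [-0.454, -0.891, -0.002], [0.0, 0.002, -1.0]]
force: [-1.5, -5.3, 1.5]
grip_width: 0.0131
finger_force: 36.1
```

Gripped the bar (13 mm, small side force). Turn clockwise by 40° in steps.

Call:
move_arm --deltas '[[[0,0,0,1],[0,0,0,2],[0,0,0,3],[0,0,0,4],[0,0,0,5],[0,0,0,6],[0,0,0,7],[0,0,0,8],[0,0,0,8],[0,0,0,8],[0,0,0,8]]]'

```text
clock: 4.85
tool_pos: [0.5191, -0.3108, 0.0666]
tool_rot: [[0.393, -0.919, 0.001], [-0.919, -0.393, -0.001], [0.001, -0.0, -1.0]]
force: [0.3, -5.9, 0.1]
grip_width: 0.0135
finger_force: 36.1
```

Call:
move_arm --deltas '[[[0,0,0,0],[0,0,0,0],[0,0,0,0],[0,0,0,0],[0,0,0,0],[0,0,0,0],[0,0,0,0],[0,0,-1,0],[0,0,-2,0],[0,0,-3,0],[0,0,-4,0],[0,0,-5,0],[0,0,-5,0],[0,0,-5,0]]]' --hand 1

```text
clock: 6.25
tool_pos: [0.5193, -0.3101, 0.2673]
tool_rot: [[0.392, -0.92, 0.002], [-0.92, -0.392, -0.0], [0.001, -0.002, -1.0]]
force: [-0.1, -0.6, -2.0]
grip_width: 0.0854
finger_force: 0.0
```

Run:
```python
from h import *
c=cap('wrist');save(c,'pics/w2.png')
rel((.4922,.2598,.25),None)
```

```text
pos [ 0.5189 -0.3098  0.2656] yaw 66.95 units [-13.364  -4.961   0.399] 0.0 q [-11.9   3.4   9.6  -0.  -96.2  34.9]
```

View pics/w2.png

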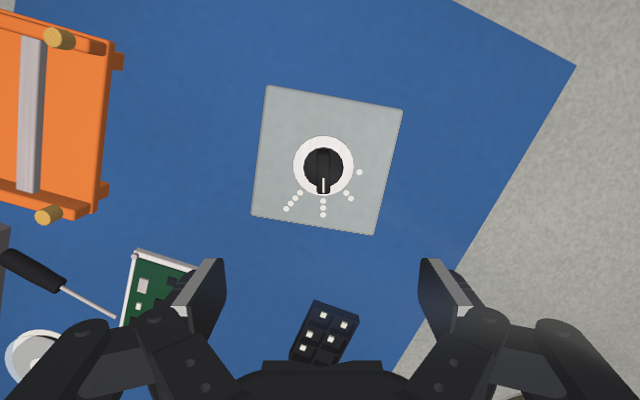

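Call:
move_arm --deltas '[[[-13.36,-4.96,0.4,-10.8],[-13.36,-4.96,0.4,-10.8],[-13.36,-4.96,0.4,-10.8],[-13.36,-4.96,0.4,-10.8],[-13.36,-4.96,0.4,-10.8],[-13.36,-4.96,0.4,-10.8],[-13.36,-4.96,0.4,-10.8],[-13.36,-4.96,0.4,-10.8],[-13.36,-4.96,0.4,-10.8],[-13.36,-4.96,0.4,-10.8],[-13.36,-4.96,0.4,-10.8],[-13.36,-4.96,0.4,-10.8],[-13.36,-4.96,0.4,-10.8],[-13.36,-4.96,0.4,-10.8],[-13.36,-4.96,0.4,-10.8]]]'

```text
clock: 7.8
tool_pos: [0.4925, 0.2582, 0.2499]
tool_rot: [[0.974, -0.225, -0.0], [-0.225, -0.974, -0.001], [-0.0, 0.001, -1.0]]
force: [-0.2, 0.5, -0.4]
grip_width: 0.0853
finger_force: 0.0
```

Run:
```python
from h import *
import pickle
c=cap('wrist');save(c,'pics/w3.png');pickle.dump(c,open('w3.pkl','wb'))
print(proj(c,[[.492,.260,.165],[.492,.26,.06]]))
rel((.492,.26,.111),13)
```

```text
[[319.57541346 208.12328974]
 [320.10364279 174.79842168]]
pos [0.4926 0.2581 0.2502] yaw 13.04 units [-0.025 -0.043  3.48 ] -0.008 q [ 48.4  -4.2   0.4   0.  -94.6  28.6]
```

View pics/w3.png

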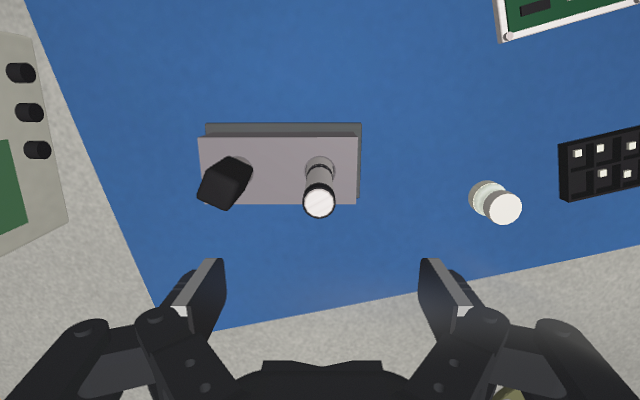

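Run:
```python
from h import *
import pickle
c=pickle.load(open('w3.pkl','rb'))
print('tail',onz(c,[[319,203]],.165),'\nfar,near,end,corner',onz(c,[[315,137],[330,204],[357,204],[359,137],[198,138]],.06).round(4))
t=pickle.load(open('d0.pkl','rb'))['top']
print(tri(t,(171.6,233.2),c,(319,203)))
```

```text
tail [[0.49589183 0.25951926 0.165     ]] 
far,near,end,corner [[0.5306 0.2562 0.06  ]
 [0.4589 0.257  0.06  ]
 [0.4525 0.2293 0.06  ]
 [0.5208 0.2137 0.06  ]
 [0.5561 0.37   0.06  ]]
(array([0.49269397, 0.26093182, 0.15710938]), np.float64(0.002014767865876667))
```

Call:
move_arm --deltas '[[[0,0,0,0],[0,0,0,0],[0,-0.04,0,0],[0,-0.04,0.8,0],[0,-0.04,1.6,0],[0,-0.04,2.4,0],[0,-0.04,3,0],[0,-0.04,3.4,0],[0,-0.04,3.5,0],[0,-0.04,3.5,0],[0,-0.04,3.5,0]]]' --hand 0.55

```text
clock: 8.95
tool_pos: [0.4934, 0.2614, 0.1118]
tool_rot: [[0.975, -0.224, 0.002], [-0.224, -0.975, 0.001], [0.002, -0.002, -1.0]]
force: [-0.8, 0.3, 0.7]
grip_width: 0.0467
finger_force: 0.0
```

Call:
move_arm --deltas '[[[0,0,0,0],[0,0,0,0],[0,0,0,0],[0,0,0,0],[0,0,0,0],[0,0,0,0]]]' --hand 0 --newtons 40

```text
clock: 9.55
tool_pos: [0.4932, 0.2611, 0.1114]
tool_rot: [[0.975, -0.224, 0.002], [-0.224, -0.975, 0.001], [0.002, -0.001, -1.0]]
force: [-1.0, -0.9, 5.2]
grip_width: 0.0232
finger_force: 39.4
```

Call:
move_arm --deltas '[[[0,0,-0.3,0],[0,0,-0.6,0],[0,0,-0.9,0],[0,0,-1.2,0],[0,0,-1.5,0],[0,0,-1.75,0],[0,0,-1.75,0],[0,0,-1.75,0],[0,0,-1.75,0]]]'

```text
clock: 10.45
tool_pos: [0.4923, 0.2608, 0.1792]
tool_rot: [[0.975, -0.224, -0.001], [-0.224, -0.975, -0.001], [-0.001, 0.001, -1.0]]
force: [-0.8, -0.3, -1.4]
grip_width: 0.0231
finger_force: 39.3
```

Call:
move_arm --deltas '[[[0.4,0,0,0],[0.8,0,0,0],[1.2,0,0,0],[1.6,0,0,0],[1.6,0,0,0],[1.6,0,0,0],[1.6,0,0.5,0],[1.6,0,1,0],[1.6,0,1.38,0],[1.6,0,1.38,0],[1.6,0,1.38,0]]]'

```text
clock: 11.55
tool_pos: [0.555, 0.2466, 0.1254]
tool_rot: [[0.975, -0.224, 0.0], [-0.224, -0.975, -0.0], [0.001, 0.0, -1.0]]
force: [-0.8, 0.8, -0.9]
grip_width: 0.023
finger_force: 39.4
```

Run:
```python
from h import *
s=bot.get_state();print(np.round(s['force'],1),s['grip_width'],s['finger_force'],np.round(s['tool_pos'],4))
c=cap('wrist');d=cap('scene')
save(dict(pixels=np.hstack([c['pixels'][80:380,140:500],cv2.resize(d['pixels'][200:320,350:510],(400,300))])),'pics/w4.png')
```

```text
[-0.8  0.8 -0.9] 0.02298200779171931 39.36678886413574 [0.555  0.2466 0.1254]
```

View pics/w4.png

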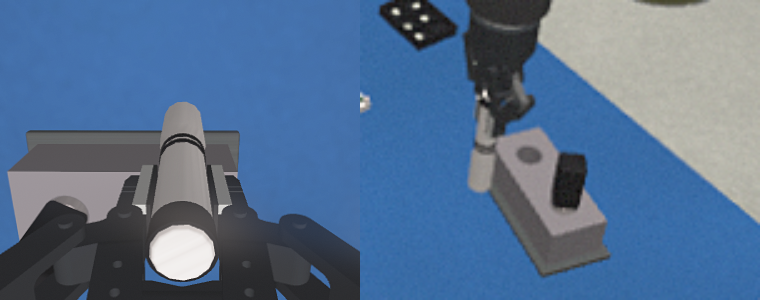

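Call:
move_arm --deltas '[[[-0.2,0,0,0],[-0.4,0,0,0],[-0.6,0,0,0],[-0.75,0,0,0],[-0.9,0,0,0],[-1.05,0,0,0],[-1.2,0,0,0],[-1.2,0,0,0]]]' --newtons 25

```text
clock: 12.45
tool_pos: [0.5075, 0.2576, 0.1249]
tool_rot: [[0.975, -0.224, -0.0], [-0.224, -0.975, 0.0], [-0.0, 0.0, -1.0]]
force: [3.3, -1.2, -0.0]
grip_width: 0.0228
finger_force: 40.2
```

Call:
move_arm --deltas '[[[-0.15,0,0,0],[-0.3,0,0,0],[-0.45,0,0,0],[-0.6,0,0,0],[-0.75,0,0,0],[-0.9,0,0,0],[-1.05,0,0,0],[-1.2,0,0,0],[-1.2,0,0,0]]]'

```text
clock: 13.35
tool_pos: [0.4608, 0.2685, 0.1254]
tool_rot: [[0.975, -0.223, 0.0], [-0.223, -0.975, 0.001], [-0.0, -0.001, -1.0]]
force: [0.1, 0.4, 2.9]
grip_width: 0.0231
finger_force: 38.7
```

Run:
```python
from h import *
s=bot.get_state();print(np.round(s['force'],1),s['grip_width'],s['finger_force'],np.round(s['tool_pos'],4))
c=cap('wrist');d=cap('scene')
save(dict(pixels=np.hstack([c['pixels'][80:380,140:500],cv2.resize(d['pixels'][200:320,350:510],(400,300))])),'pics/w5.png')
```

```text
[0.1 0.4 2.9] 0.02307586682066201 38.688138127326965 [0.4608 0.2685 0.1254]
```

View pics/w5.png

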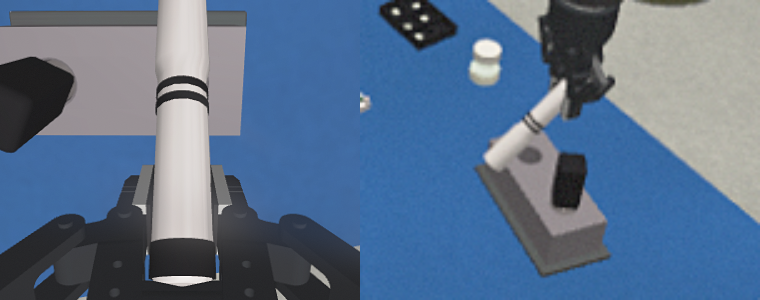

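Call:
move_arm --deltas '[[[0,0,0,0],[0,0,0,0],[0,0,-0.4,0],[0,0,-0.8,0],[0,0,-1.2,0],[0,0,-1.6,0],[0,0,-2,0],[0,0,-2,0],[0,0,-2,0],[0,0,-2,0]]]' --newtons 80

```text
clock: 14.45
tool_pos: [0.4611, 0.2679, 0.2038]
tool_rot: [[0.975, -0.224, -0.002], [-0.224, -0.975, -0.001], [-0.001, 0.001, -1.0]]
force: [0.0, -0.3, -1.3]
grip_width: 0.0225
finger_force: 78.2
```

Run:
```python
from h import *
import pickle
c=cap('wrist');d=cap('scene');t=cap('top');pickle.dump((c,d,t),open('w6.pkl','wb'))
save(dict(pixels=np.hstack([c['pixels'][0:300,140:500],cv2.resize(d['pixels'][140:260,400:560],(400,300))])),'pics/w6.png')
# lamp silhouette in wrist view, bright and unsaturated
g=cv2.cvtColor(c['pixels'],cv2.COLOR_RGB2HSV)
for v in range(60,350,15):
    m=np.where((g[v,250:390,1]<45)&(g[v,250:390,2]>110))[0]+250
    print(v,(m.min(),m.max(),len(m)) if len(m) else None,end='; ')
```

```text
60 None; 75 (np.int64(301), np.int64(343), 43); 90 (np.int64(299), np.int64(345), 47); 105 (np.int64(250), np.int64(367), 118); 120 (np.int64(250), np.int64(367), 118); 135 (np.int64(250), np.int64(366), 117); 150 (np.int64(250), np.int64(365), 116); 165 (np.int64(250), np.int64(365), 87); 180 (np.int64(250), np.int64(364), 84); 195 (np.int64(297), np.int64(347), 51); 210 (np.int64(297), np.int64(347), 51); 225 (np.int64(296), np.int64(348), 53); 240 (np.int64(295), np.int64(349), 55); 255 (np.int64(282), np.int64(362), 76); 270 (np.int64(277), np.int64(366), 80); 285 (np.int64(276), np.int64(368), 81); 300 (np.int64(293), np.int64(351), 59); 315 (np.int64(292), np.int64(352), 61); 330 (np.int64(287), np.int64(356), 3); 345 (np.int64(286), np.int64(357), 5);
```

View pics/w6.png

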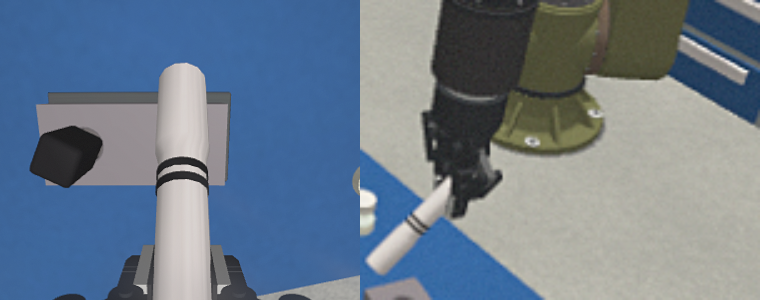

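Run:
```python
from h import *
import pickle
c,d,t=pickle.load(open('w6.pkl','rb'))
s=bot.get_state();R=np.array(s['tool_rot']);p=np.array(s['tool_pos'])
def show(n,P): print(n,(R.T@(P-p)).round(4))
for n,u,v in(('lens',(322,63),(407.5,245)),('ring',(322,170),(423.5,228))):
    P,e=tri(c,u,d,v);show(n,P);print(e)
# scene rays cut with the tool xz plane
for n,v in(('lens',(407.5,245)),('ring',(423.5,228)),('junction',(436,214))):
    o,r=ray(d,[v]);k=R[:,1]@(p-o)/(r[0]@R[:,1]);show(n+' scene',o+k*r[0])
g=d['pixels'][225:256,398:430].astype(int);
for r in range(0,31,2): print(''.join('#' if a.min()>150 else ('x' if a.max()<80 else '.') for a in g[r]))
```

```text
lens [ 0.0888 -0.0039  0.0514]
0.01290679993458965
ring [ 0.0411 -0.0018  0.0043]
0.008234724265797336
lens scene [0.0787 0.     0.0604]
ring scene [ 0.035  -0.      0.0071]
junction scene [ 0.0024  0.     -0.0359]
###.###................#########
########.............##.x#####..
#######............##.x##.x.....
#####...........#######.x...x...
.####.........##########..x.....
............###########.........
..........############..........
........############............
......###########...............
.....##########.................
.....########...................
.......####.....................
................................
................................
................................
................................
```

Call:
move_arm --deltas '[[[0.5,0.5,0,1],[1,1,0,2.2],[1.5,1.5,0,3.5],[2,2,0,4.8],[2.5,2.5,0,6.1],[3,3,0,7.4],[3.43,3.42,0,8.6],[3.43,3.42,0.2,9.4],[3.43,3.42,0.5,9.4],[3.43,3.42,0.8,9.4],[3.43,3.42,1.1,9.4],[3.43,3.42,1.25,9.4],[3.43,3.42,1.3,9.4],[3.43,3.42,1.3,9.4],[3.43,3.42,1.3,9.4],[3.43,3.42,1.3,9.4]]]'

```text
clock: 16.2
tool_pos: [0.5648, 0.1042, 0.1536]
tool_rot: [[0.501, -0.866, 0.001], [-0.866, -0.501, 0.0], [0.0, -0.001, -1.0]]
force: [-0.4, 0.6, -1.8]
grip_width: 0.0225
finger_force: 78.3
```

Run:
```python
from h import *
import pickle
s=bot.get_state();R=np.array(s['tool_rot']);p=np.array(s['tool_pos'])
c=cap('wrist');d=cap('scene');t=cap('top')
im=np.hstack([c['pixels'][0:300,140:500],cv2.resize(d['pixels'][170:290,290:450],(400,300))])
im2=np.hstack([cv2.resize(t['pixels'][155:235,200:296],(360,300)),cv2.resize(t['pixels'][200:260,330:410],(400,300))])
save(dict(pixels=np.vstack([im,im2[:299]])),'pics/w7.png')
print(p,s['finger_force'])
L=p+R@[.081,0,.062];S=p+R@[.152,0,.133]
for n,k in(('w',c),('s',d),('t',t)): print(n,'lens',proj(k,L).round(1),'spot',proj(k,S).round(1),'mid',proj(k,[.64,-.028,.019]).round(1))
w1=pickle.load(open('w1.pkl','rb'));print('chip w1',onz(w1,[[66,166]],.019),'top',onz(t,[[280,190]],.019))
```

```text
[0.56478086 0.10416279 0.15363749] 78.27988386154175
w lens [[323.5  87.8]] spot [[323.1 -11.3]] mid [[324.8 -10.6]]
s lens [[346.3 224.6]] spot [[327.2 233.8]] mid [[327.4 233.9]]
t lens [[256.6 197.6]] spot [[279.6 188.9]] mid [[279.8 189.3]]
chip w1 [[ 0.64226444 -0.03164145  0.019     ]] top [[ 0.63766523 -0.02865645  0.019     ]]
```

View pics/w7.png

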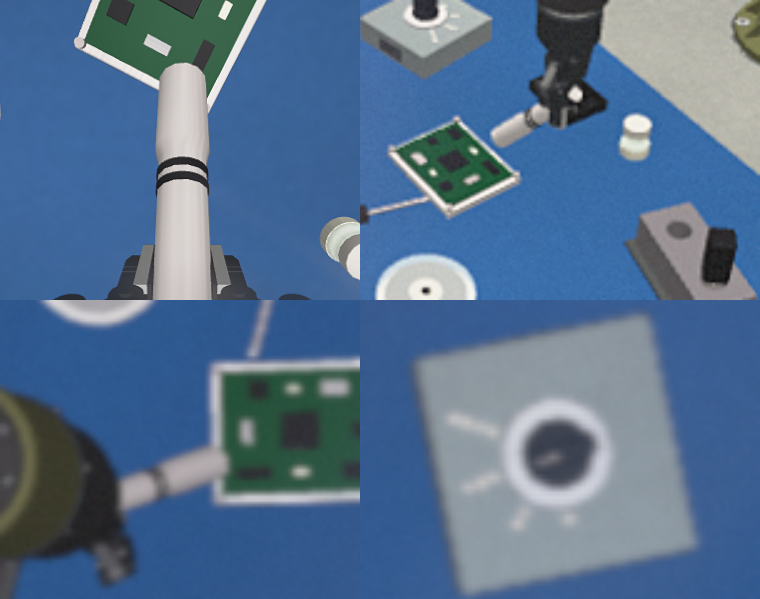

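```bash
python3 -c "
from workcell import bot
print(bot.close_job())"
```

```text
the job is handed in; nothing more can be done
None
```

I handed the job in: the selector is at level 3, and the lamp is held over the board at about 45° with its lens about 10 cm from the chip and aimed at it. I tilted it by pivoting it in the grip against the stand's edge. The last pictures agree, but no verdict came back.

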